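Ready the bench scale for its check

ROBOT

A 6-joint arm with a two-finger parallel gripper is mounted at the origin on the work surface. World frame = base frame: x ahead of the robot, y to its left, z up, the work surface at z = 0. Lengths are in m, angles in degrees, forces in N, time in s.
With the tool pointing down it reaches from about 0.35 to 0.85 m from the base axis. Payload 8.1 kg.
Tool frame: the origin (TCP) lies where the fingers leave the gripper's body, on its centre line; the fingertips stand 73 mm ahead of it and the grasp point (between the pads) lies 54 mm ahead of it (bot.hold_point_z is the distance from the TCP to the grasp point, in m); z points along the fingers, y is the direction in which the jaws open and shut (so a half turn about z gives the same grasp; the last joint's range is limited). The gripper opens to 85 mm and grips with 20 to 120 N. Pads are 22 mm wide; open, the fingers measure 114 mm over their backs; the gripper's body (76 mm by 85 mm) begins 54 mm behind the grasp point. The pads swing forward as they close: fully open they stand 13 mm farther back than shut.
Start: joints at [-69.294, 7.471, 85.268, -0, 87.261, -4.893], TCP at [0.259, -0.541, 0.304] pointing down, gripper open.
Joint ranges: [-169.43, 169.43], [-51.17, 129.36], [1.28, 143.12], [-76.62, 256.62], [0, 156.53], [-152.29, 152.29]. Speed limits (degrees/s): [136.94, 136.94, 159.86, 180, 180, 180].

INTERFACE

Orientations are given as a 3x3 rotation matrix whose columns are the frame's x, y, z axes.
In Python, from station import bot gives the robot as it stands. The module is installed in compiled form; this text tells all that it offers.
- The arm moves only by the tool play_rows, never from a script. Its argument "targets" is one flat list of numbers, 4 for each row, row after row: the shift along the tool's x, y, z in cm, then the turn about the tool's z in degrees. A call has 1 to 5 rows; each row shifts and turns the commanded pose from where the row before left it, along the tool's axes as they then stand; what a row does not reach is not made up. A row lasts 1/10 s, in which the tool goes at most 50 mm and 8.59 degrees, less where a joint would pass 70% of its speed; a pose out of reach is approached as far as the arm can. A call is refused whole if a number of a shift passes 5 or a number of a turn 8.59, either way. A call with a gripper value outside its range is refused whole. "jaw" is the opening, from 0 (shut) to 1 (fully open), set as the call begins (left out, the last holds). The fingers move at their own pace and stop on an object; "newtons" is the grip in N (left out, the last holds). Time passes only in rows, so rows that do not move let the fingers close. It gives the time, the measured TCP pose, the force and the opening at its end, in the units of the state.
- bot.state(): the state, without advancing time (a new reading comes with each control period).
- bot.grab_frame(name): name is "scene" or "side" or "wrist"; returns a dict with "image" (384x512x3 uint8, red, green, blue), "depth" (384x512 float32, m along the optical axis (not along the pixel's ray), 0 where there is no reading), "vertical_fov" (degrees; the focal length in pixels is half the picture's height over the tangent of half this angle, whatever the lens; pixels are square), "cx", "cy" (the principal point, pixels), "dist_coeffs" ([k1, k2, p1, p2, k3] as OpenCV has them; the pictures are not rectified), "pose" (4x4, takes a point from camera to world coordinates). Camera axes: x right, y down, z forward; pixel columns grow to the right and rows downward; lengths in m; the calibration is good to about 2 mm. A picture is of the moment at which its call begins.
- bot.sign_off(): hands the job in, once; it reports no verdict.
The state is a dict: "clock": time; "joint_positions": joint angles; "qvel": joint speeds; "effort": joint torques, N m; "position": TCP position; "orientation": TCP orientation; "force": force on the tool from outside, world axes, zero at the start; "wrist_torque": the same for the moment, N m; "finger_gap": opening from 0.0 (shut) to 1.0 (fully open).
Only numpy, scipy, OpenCV 4.12 (cv2) and the standard library are available. Lean on these libraries where they do the work, as an engineer would, in place of code of your own. Each camera call takes 0.05 s, during which the arm holds its last target. There are 200 camera calls.

TASK

Get the packing scale ready for its check: first take the marker off the scale's pad and stand it upright in the steel cup, either end down. Then lift the check weight with the grip handle out of the low carton tray, carry it clear over everything in between, and hold it level about 15 mm above the scale's black pad, centred and with its long side along the pad's long side, never letting it touch the scale. Finish still holding it there, with the marker left standing in the cup and the other loose things left where they are.

Things in the scene. Friction and masses are not known exactly. Their poses are not given: they have to be found in the camera images.
- scale: Bench scale, fixed: silver platform 230 x 230 mm, its top face 66 mm above the table, with a white readout along the edge at the scale's -x side (it reaches 165 mm from the centre, at most 55 mm high). Origin on the table under the platform's centre, z up.
- pad (a point): Centre of the top face of the black rubber pad in the middle of the scale's platform, 70 mm above the table. The pad is 100 mm along its x (long side) and 60 mm along its y, 4 mm thick; axes as the scale's.
- marker: Thick white marker with a black cap, a straight bar 155 mm long with a square section of 20 x 20 mm and rounded edges, about 40 g, balanced at its middle. It starts lying on the scale's pad. Origin at the middle of its underside as it lies; its x runs along its length towards the capped end. It may be gripped anywhere along its length.
- marker_mid (a point): Middle of the marker, on its long axis (10 mm from every side face); axes as the marker's.
- cup: Round straight steel cup, fixed: 64 mm outside, 56 mm inside diameter, 90 mm tall, floor 5 mm thick (85 mm deep). Origin on the table under its centre, z up.
- cup_floor (a point): Centre of the cup's inner floor, 5 mm above the table; z up.
- tray: Low open carton tray of white board, fixed, 280 (its x) x 210 (its y) mm and 60 mm tall, walls and floor 6 mm thick, holding the two weights one behind the other along its x. Origin on the table under its centre.
- weight: The check weight: dark steel block 76 (its x) x 42 (its y) x 22 mm, about 0.6 kg, with a bridge handle along its x on top: a bar 60 mm long, 14 mm wide (its y), 14 mm thick, its top 54 mm above the weight's underside, with a gap of 18 mm between the bar and the block. Origin at the centre of its underside, z up. It starts in the tray, upright.
- carton: Closed white carton with brown tape, fixed, 150 (its x) x 90 x 95 mm tall, standing between the scale and the tray. Origin on the table under its centre.
- small_weight: Small round knob weight, 34 mm across, 44 mm tall, in the tray; not wanted. Origin at its underside.
- tape_roll: Brown tape roll 72 mm across, 40 mm tall, lying on top of the carton. Origin at its underside.
- bottle: White bottle 64 mm across, 170 mm tall, at the far edge. Origin at its underside.
- jar: Jar 70 mm across, 90 mm tall, at the far edge. Origin at its underside.
- bowl: Steel bowl 130 mm across, 50 mm tall, near the far edge. Origin at its underside.
- brush: White hand brush lying on the table at the robot's right, outside the work. About 200 mm long and 20 mm high. Origin near its middle, at its underside.
Not all that is in view belongs to the job. Leave any purple look-alike of the weight alone. Leave any brown look-alike of the marker alone.

How it is judged:
By the outcome, as a careful person would: the job done as asked, in the order asked, and still so for the second after the job is handed in, while the arm keeps its last pose, push and grip.
It also fails if it takes over 69 s, if anything falls off the work surface, if the arm or the gripper's body presses on something with over 40 N, if the wrist force passes 120 N, or if a joint passes its speed limit or range.

## Working session

There is one attempt and no reset: what is moved stays moved. The work goes in short steps, Python scripts to look and compute and a tool call to move; the robot and the scene stay as the last step left them, time stands still between calls to the robot, and variables do not carry over. Pictures are saved under pics/ and viewed, about 8 in all and at most 12, crops included, and the job is handed in when it is done.

Besides the shell and the picture viewer there is one more tool, called as name(argument=value, ...) on one line, values as JSON. play_rows: Moves the arm, as the interface text tells. Its arguments: {"type":"object","properties":{"targets":{"type":"array"},"jaw":{"type":"number"},"newtons":{"type":"number"}},"required":["targets"]}

```bash
mkdir -p pics
cat > h.py <<'E'
import numpy as np, cv2
from station import bot
def grab(n):
    f=bot.grab_frame(n); h=f['image'].shape[0]; F=h/2/np.tan(np.radians(f['vertical_fov']/2))
    f['K']=np.array([[F,0,f['cx']],[0,F,f['cy']],[0,0,1.]]); return f
def pts(f):
    h,w=f['depth'].shape; u,v=np.meshgrid(np.arange(w),np.arange(h))
    n=cv2.undistortPoints(np.stack([u,v],-1).reshape(-1,1,2).astype(float),f['K'],np.array(f['dist_coeffs'])).reshape(h,w,2)
    P=np.dstack([n,np.ones((h,w))])*f['depth'][...,None]
    T=np.array(f['pose']); W=P@T[:3,:3].T+T[:3,3]; W[f['depth']==0]=np.nan; return W
def ray(f,uv,z):
    n=cv2.undistortPoints(np.array(uv,float).reshape(-1,1,2),f['K'],np.array(f['dist_coeffs'])).reshape(-1,2)
    T=np.array(f['pose']); d=np.c_[n,np.ones(len(n))]@T[:3,:3].T; o=T[:3,3]
    return o+d*((z-o[2])/d[:,2])[:,None]
def save(f,n,crop=None,s=1):
    im=f['image'][...,::-1]
    if crop: a,b,c,d=crop; im=im[b:d,a:c]
    cv2.imwrite(f'pics/{n}.png',cv2.resize(im,None,fx=s,fy=s,interpolation=cv2.INTER_CUBIC))
E
python3 - <<'E'
from h import *
ims=[]
for n in('scene','side','wrist'):
    f=grab(n); save(f,n,None,1.5); np.savez('pics/'+n,**{k:np.array(v) for k,v in f.items()}); print(n,np.round(f['pose'],3).tolist(),f['dist_coeffs'])
print(bot.state())
E
```

```text
scene [[0.618, 0.66, -0.427, 0.989], [0.786, -0.529, 0.321, -0.373], [-0.014, -0.534, -0.845, 1.051], [0.0, 0.0, 0.0, 1.0]] [-0.12669088  0.          0.          0.          0.        ]
side [[0.726, -0.401, 0.559, -0.361], [-0.688, -0.42, 0.592, -0.924], [-0.003, -0.814, -0.581, 1.008], [0.0, 0.0, 0.0, 1.0]] [0.03288724 0.         0.         0.         0.        ]
wrist [[0.432, -0.856, -0.284, 0.332], [-0.902, -0.411, -0.135, -0.506], [-0.002, 0.315, -0.949, 0.373], [0.0, 0.0, 0.0, 1.0]] [-0.08160092  0.          0.          0.          0.        ]
{'clock': 0.15, 'joint_positions': array([-6.92925341e+01,  7.50600612e+00,  8.53175643e+01,  1.78325205e-03,
        8.72625104e+01, -4.89464100e+00]), 'qvel': array([-0.097666  , -0.076087  , -0.17777024,  0.0857209 , -0.07452394,
        0.00389655]), 'effort': array([ 9.87085659e-04, -5.70066440e+01, -5.01158023e+01, -3.03389834e-04,
        9.55116469e-03,  3.26283597e-06]), 'position': array([ 0.25916441, -0.54076511,  0.30305151]), 'orientation': array([[ 9.01817329e-01,  4.32117174e-01, -5.02161414e-04],
       [ 4.32117437e-01, -9.01816231e-01,  1.41632775e-03],
       [ 1.59162232e-04, -1.49426161e-03, -9.99998871e-01]]), 'force': array([ 0.46107465,  0.15788924, -0.23987493]), 'wrist_torque': array([0.01504165, 0.03043439, 0.00722823]), 'finger_gap': 0.9959692319629742}
```

View pics/scene.png

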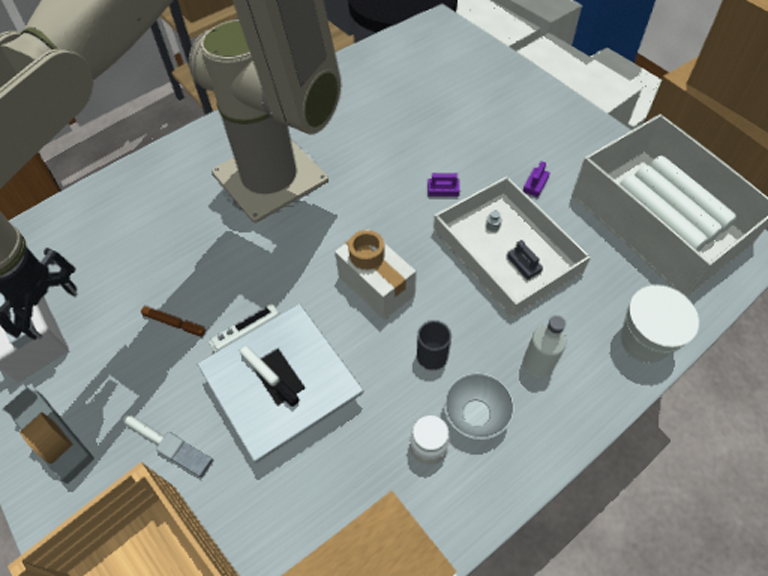

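View pics/side.png

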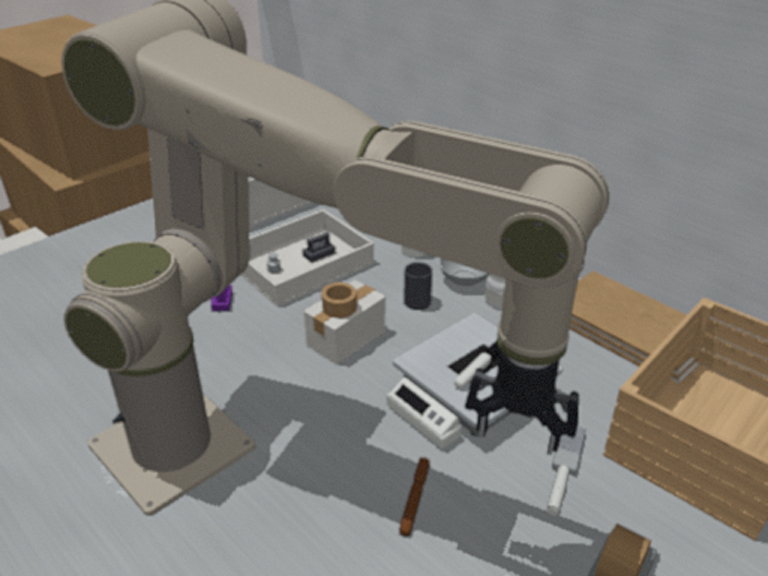

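Scene view (1.5x): the marker lies on the pad at (270,375) with its cap towards (292,398). The cup is at (433,345) and the dark weight is in the tray at (525,258). The look-alikes are the two purple weights at (443,184) and (537,180), and the brown marker at (173,320). The white marker on the pad and the dark block in the tray fit the description. Next I measure them from depth.

Run:
```python
from h import *
f=grab('scene'); W=pts(f); z=W[...,2]; im=f['image'].astype(int)
v,u=np.mgrid[:384,:512]
def sel(u0,v0,u1,v1,z0,z1): return (u>u0/1.5)&(u<u1/1.5)&(v>v0/1.5)&(v<v1/1.5)&(z>z0)&(z<z1)
def rect(m,n):
    p=W[m][:,:2].astype(np.float32); r=cv2.minAreaRect(p*1000); print(n,m.sum(),'med z',np.nanmedian(z[m]).round(4),'c',np.round(r[0],1),'size',np.round(r[1],1),'ang',round(r[2],1)); return p
def clean(m):
    k,l,s,_=cv2.connectedComponentsWithStats(m.astype(np.uint8)); return l==1+np.argmax(s[1:,4])
pl=clean(sel(190,290,370,470,.058,.074)); rect(pl,'platform')
mk=clean(sel(230,335,310,415,.08,.1)); rect(mk,'marker top')
dark=im.sum(-1)<150
pd=clean(sel(230,335,310,415,.064,.076)&dark); rect(pd,'pad vis')
p=rect(mk&dark,'cap'); p=rect(mk&~dark,'body')
cu=sel(410,310,455,375,.082,.1); rect(cu,'cup rim')
tr=clean(sel(420,170,600,320,.05,.075)&~dark); rect(tr,'tray rim')
b=clean(sel(500,235,550,285,.045,.072)&dark); rect(b,'bar top')
b=clean(sel(500,235,550,285,.020,.072)&dark); rect(b,'weight all')
b=clean(sel(500,235,550,285,.020,.034)&dark); rect(b,'block')
c=clean(sel(330,220,420,320,.08,.11)); rect(c,'carton top')
c=clean(sel(340,225,390,275,.12,.15)); rect(c,'tape top')
c=clean(sel(475,205,510,235,.02,.06)); rect(c,'knob')
save(f,'crop',(130,150,370,290),3)
# rim circle fit
p=W[cu][:,:2]; A=np.c_[2*p,np.ones(len(p))]; s=np.linalg.lstsq(A,(p**2).sum(1),rcond=None)[0]; print('cup circ',s[:2],np.sqrt(s[2]+s[0]**2+s[1]**2))
```

```text
platform 5869 med z 0.0656 c [ 492.8 -275.3] size [230.4 256.5] ang 87.6
marker top 230 med z 0.0883 c [ 472.2 -292.7] size [95.8 20.6] ang 7.2
pad vis 298 med z 0.0698 c [ 506.  -263.8] size [32.2 97.6] ang 89.5
cap 0 med z nan c [0. 0.] size [0. 0.] ang 0.0
body 230 med z 0.0883 c [ 472.2 -292.7] size [95.8 20.6] ang 7.2
cup rim 122 med z 0.0878 c [629.4  -3.2] size [62.5 61.5] ang 78.7
tray rim 761 med z 0.058 c [534.4 297.1] size [216.4 285.3] ang 85.1
bar top 36 med z 0.0535 c [589.5 288.3] size [55.6 12.2] ang 3.6
weight all 98 med z 0.0374 c [588.  292.5] size [14.  60.9] ang 83.5
block 44 med z 0.0281 c [591.5 291.4] size [13.3 50.9] ang 81.0
carton top 873 med z 0.0941 c [426.1  11.4] size [154.3  90.8] ang 3.8
tape top 279 med z 0.1328 c [407.3   4.9] size [68.7 72.7] ang 51.5
knob 93 med z 0.0342 c [466.9 314.2] size [32.6 28.8] ang 36.3
cup circ [ 0.62944061 -0.00302165] 0.0299178117280195
  return np.nanmean(a, axis, out=out, keepdims=keepdims)
```

View pics/crop.png

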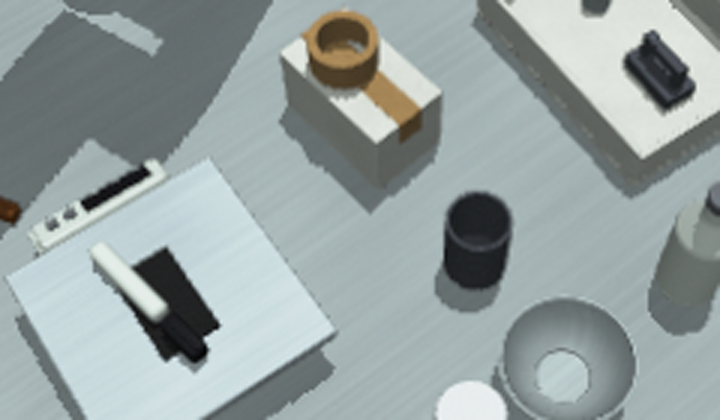

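The crop shows the marker across the pad, white end at (98,255) and black cap at (200,350). The check weight is the dark block with a bridge in the tray at (660,70). The tool only turns about its vertical axis, so I'll grip the marker near its white end and get it to swing down.

```bash
cat >> h.py <<'E'
def go(gx,gy,gz,yaw):
    s=bot.state(); R=s['orientation']; cur=np.degrees(np.arctan2(R[1,0],R[0,0]))
    d=(cur-yaw+90)%180-90; print('turn',round(d,2),'or with half turn', round(d-180*np.sign(d),2),'j6',s['joint_positions'][5].round(1))
    y=np.radians(cur-d); X=np.array([np.cos(y),np.sin(y),0]); Y=np.array([np.sin(y),-np.cos(y),0])
    D=np.array([gx,gy,gz+bot.hold_point_z])-s['position']
    print('after turn, cm:',np.round(100*np.array([D@X,D@Y,-D[2]]),2),'clock',s['clock'],'gap',s['finger_gap'])
E
python3 -c "
from h import *
go(.462,-.294,.15,7.2); print(bot.hold_point_z)"
```

```text
turn 18.4 or with half turn -161.6 j6 -4.9
after turn, cm: [ 23.22 -21.95   9.93] clock 0.2 gap 1.0029926106317422
0.0539
```

play_rows(targets=[0,0,0,6.1,0,0,0,6.1,0,0,0,6.1])

```text
clock: 0.5
position: [0.2592, -0.541, 0.3036]
orientation: [[0.992, 0.123, -0.0], [0.123, -0.992, 0.001], [-0.0, -0.001, -1.0]]
force: [0.2, -0.5, 0.0]
finger_gap: 0.998
```

play_rows(targets=[2.9,-2.75,0.5,0,2.9,-2.75,0.5,0,2.9,-2.75,1,0,2.9,-2.75,1,0])

```text
clock: 0.9
position: [0.361, -0.4161, 0.2736]
orientation: [[0.992, 0.127, 0.0], [0.127, -0.992, -0.0], [0.0, 0.0, -1.0]]
force: [0.8, 0.1, 0.3]
finger_gap: 1.003
```

play_rows(targets=[2.9,-2.75,1,0,2.9,-2.75,1,0,2.9,-2.75,1,0,2.9,-2.75,1,0,0,0,0,0])

```text
clock: 1.4
position: [0.4631, -0.2892, 0.2319]
orientation: [[0.991, 0.131, -0.001], [0.131, -0.991, 0.003], [-0.001, -0.003, -1.0]]
force: [-0.1, 0.3, -0.2]
finger_gap: 0.999
```

```bash
python3 -c "
from h import *
go(.462,-.294,.088,7.2)
f=grab('wrist'); save(f,'w1',None,1.2)"
```

```text
turn 0.35 or with half turn -179.65 j6 45.0
after turn, cm: [-0.17  0.46  9.  ] clock 1.4 gap 0.9990550399696726
```

View pics/w1.png

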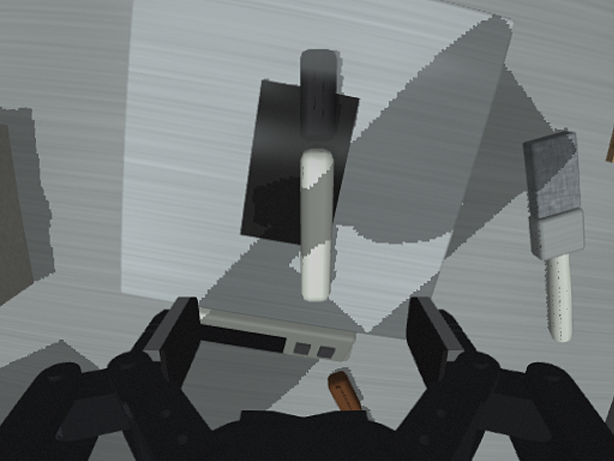

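The wrist view shows the white marker lined up with the tool x axis at column 316. The jaws are centred at about column 308, so a small y shift is needed.

play_rows(targets=[-0.1,0.25,2.2,0.4,-0.1,0.2,2.2,0,0,0,2.2,0,0,0,1.5,0,0,0,0.8,0])

```text
clock: 1.95
position: [0.459, -0.2984, 0.1434]
orientation: [[0.993, 0.119, -0.002], [0.119, -0.993, 0.001], [-0.002, -0.001, -1.0]]
force: [0.5, 0.1, -0.0]
finger_gap: 0.998
```

play_rows(targets=[0,0,0,0,0,0,0,0,0,0,0,0,0,0,0,0,0,0,0,0], jaw=0.1, newtons=20)

```text
clock: 2.45
position: [0.4605, -0.2985, 0.146]
orientation: [[0.993, 0.12, 0.001], [0.12, -0.993, -0.001], [0.001, 0.001, -1.0]]
force: [-0.7, -0.5, 2.0]
finger_gap: 0.224
```

play_rows(targets=[0,0,0,0,0,0,0,0,0,0,0,0])

```text
clock: 2.75
position: [0.4605, -0.2985, 0.146]
orientation: [[0.993, 0.12, 0.001], [0.12, -0.993, -0.001], [0.001, 0.001, -1.0]]
force: [-1.3, 0.4, 6.3]
finger_gap: 0.227
```

play_rows(targets=[0,0,-1,0,0,0,-3,0,0,0,-4,0,0,0,-4,0,0,0,-3,0])

```text
clock: 3.25
position: [0.4602, -0.2982, 0.2983]
orientation: [[0.993, 0.12, 0.002], [0.12, -0.993, -0.002], [0.002, 0.002, -1.0]]
force: [-0.2, -0.7, 0.1]
finger_gap: 0.228
```

play_rows(targets=[0,0,0,0,0,0,0,0])

```text
clock: 3.45
position: [0.4603, -0.2983, 0.2961]
orientation: [[0.993, 0.12, 0.002], [0.12, -0.993, -0.001], [0.001, 0.001, -1.0]]
force: [-0.3, -0.2, -0.3]
finger_gap: 0.226
```

Run:
```python
from h import *
a=grab('scene');b=grab('wrist'); 
im=np.hstack([a['image'][120:360,60:380],cv2.resize(b['image'],(320,240))]); cv2.imwrite('pics/l1.png',cv2.resize(im[...,::-1],(800,300)))
```

```text
(no output)
```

View pics/l1.png

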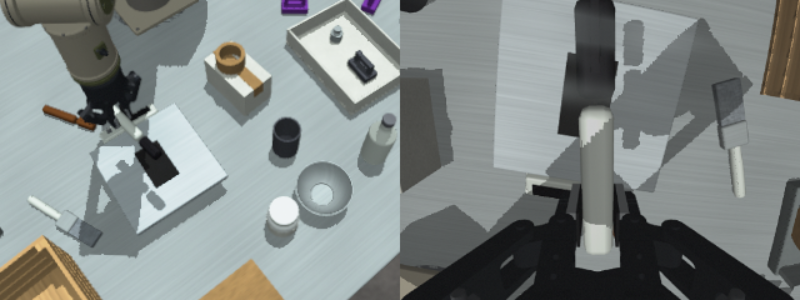

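The wrist view shows the marker held firm and horizontal, with a stub behind the pads. To turn it cap-down, I'll press the stub on the carton's +x top edge, then finish the turn against the inner wall of the cup.

```bash
python3 -c "
from h import *
go(.521,.046,.135,4)"
```

```text
turn 2.9 or with half turn -177.1 j6 44.8
after turn, cm: [  8.53 -33.86  10.46] clock 3.55 gap 0.23008428888112628
```

play_rows(targets=[0,0,0,2.9,1.0,-4,0,0,1.1,-4.3,0,0,1.1,-4.3,0,0,1.1,-4.3,0,0])

```text
clock: 4.05
position: [0.4903, -0.1248, 0.2929]
orientation: [[0.998, 0.069, -0.003], [0.069, -0.998, 0.001], [-0.003, -0.001, -1.0]]
force: [0.7, -0.2, -0.6]
finger_gap: 0.23
```

play_rows(targets=[1.1,-4.3,0,0,1.1,-4.3,1,0,1.1,-4.3,1.5,0,0.9,-4,2,0,0,0,2,0])

```text
clock: 4.55
position: [0.5205, 0.0496, 0.2276]
orientation: [[0.997, 0.074, -0.002], [0.074, -0.997, 0.002], [-0.002, -0.002, -1.0]]
force: [-0.2, -0.7, -0.9]
finger_gap: 0.231
```

Run:
```python
from h import *
go(.521,.046,.117,4)
a=grab('scene'); save(a,'l2',(200,110,400,260),3)
W=pts(a); z=W[...,2]; v,u=np.mgrid[:384,:512]
m=(z>.1)&(z<.2)&(W[...,0]>.44)&(W[...,0]<.7)&(W[...,1]>0)&(W[...,1]<.1)&(a['image'].min(-1)>150)
p=W[m]; print(len(p),np.percentile(p,[2,50,98],axis=0).round(3))
```

```text
turn 0.27 or with half turn -179.73 j6 85.5
after turn, cm: [0.03 0.37 5.67] clock 4.55 gap 0.230945192276007
49 [[0.547 0.047 0.167]
 [0.566 0.056 0.169]
 [0.58  0.063 0.172]]
```

View pics/l2.png

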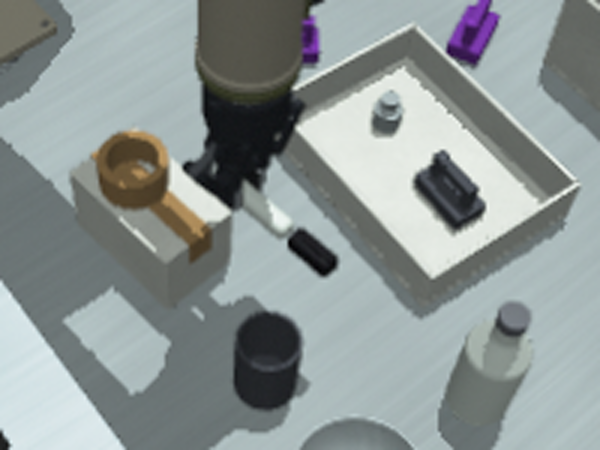

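Scene crop: the marker is still level, cap towards (315,252), and the stub is over the carton's edge at (225,190).

play_rows(targets=[0.1,0.2,2,0,0,0,2,0,0,0,1,0,0,0,0.3,0])

```text
clock: 5.0
position: [0.521, 0.0426, 0.1749]
orientation: [[0.998, 0.069, -0.004], [0.069, -0.998, -0.0], [-0.004, -0.0, -1.0]]
force: [-0.0, -0.8, -0.3]
finger_gap: 0.231
```

play_rows(targets=[0,0,0.2,0,0,0,0.2,0,0,0,0.2,0])

```text
clock: 5.3
position: [0.523, 0.0429, 0.1718]
orientation: [[0.998, 0.07, 0.002], [0.07, -0.998, -0.0], [0.002, 0.0, -1.0]]
force: [0.1, -0.5, -0.6]
finger_gap: 0.228
```

play_rows(targets=[0,0,0.2,0,0,0,0.2,0,0,0,0.2,0])

```text
clock: 5.6
position: [0.5242, 0.043, 0.1671]
orientation: [[0.998, 0.07, 0.005], [0.07, -0.998, -0.0], [0.005, 0.0, -1.0]]
force: [1.4, 0.3, 8.7]
finger_gap: 0.23
```

play_rows(targets=[-0.05,0,0.2,0,-0.05,0,0.2,0,-0.05,0,0.2,0,-0.05,0,0.2,0])

```text
clock: 6.0
position: [0.5242, 0.043, 0.1608]
orientation: [[0.998, 0.07, 0.01], [0.07, -0.998, 0.0], [0.01, 0.001, -1.0]]
force: [8.4, 0.7, 10.6]
finger_gap: 0.227
```

Run:
```python
from h import *
s=bot.state(); print(s['position'],s['force'])
a=grab('scene'); cv2.imwrite('pics/l3.png',cv2.resize(a['image'][150:270,210:370,::-1],(640,480),interpolation=cv2.INTER_CUBIC))
W=pts(a);T=s['position']
m=(W[...,0]>T[0]+.02)&(W[...,0]<T[0]+.14)&(abs(W[...,1]-T[1])<.05)&(W[...,1]>.033)&(W[...,2]>.012)
p=W[m]
i=np.argsort(p[:,0]); p=p[i]; print(len(p)); print(p[::max(1,len(p)//20)].round(3))
```

```text
[0.52418532 0.04299776 0.16077045] [ 8.36600719  0.67051804 10.55898768]
1437
[[0.544 0.04  0.489]
 [0.548 0.033 0.409]
 [0.551 0.049 0.489]
 [0.553 0.052 0.102]
 [0.555 0.059 0.483]
 [0.557 0.038 0.485]
 [0.558 0.079 0.48 ]
 [0.56  0.054 0.26 ]
 [0.561 0.077 0.476]
 [0.561 0.051 0.475]
 [0.562 0.054 0.359]
 [0.563 0.053 0.327]
 [0.563 0.053 0.467]
 [0.564 0.041 0.303]
 [0.564 0.037 0.439]
 [0.565 0.073 0.454]
 [0.566 0.044 0.404]
 [0.567 0.057 0.446]
 [0.578 0.05  0.092]
 [0.61  0.05  0.087]
 [0.634 0.042 0.066]]
```

View pics/l3.png

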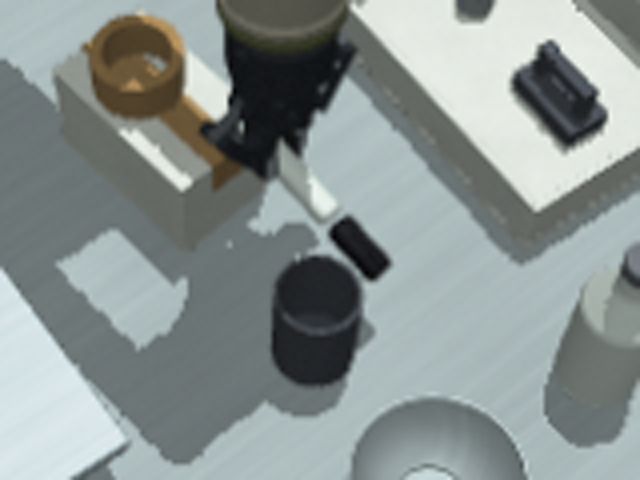

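play_rows(targets=[0,0,0.15,0,0,0,0.15,0,0,0,0.1,0,0,0,0,0])

```text
clock: 6.45
position: [0.524, 0.043, 0.1566]
orientation: [[0.998, 0.07, 0.01], [0.07, -0.998, 0.0], [0.01, 0.001, -1.0]]
force: [6.4, 0.4, 9.6]
finger_gap: 0.231
```

play_rows(targets=[0.3,0,-1,0,0.5,0,-3,0,0,0,-3,0,0,0,-2,0,0,0,0,0])

```text
clock: 6.95
position: [0.5301, 0.0435, 0.247]
orientation: [[0.998, 0.07, 0.006], [0.07, -0.998, -0.0], [0.006, 0.001, -1.0]]
force: [1.1, -1.2, 0.9]
finger_gap: 0.226
```

```bash
cat >> h.py <<'E'
def tilt(out=None):
    s=bot.state(); T=s['position']; R=s['orientation']
    for n in('scene','side'):
        a=grab(n); W=pts(a); L=(W-T)@R
        m=(L[...,0]>.016)&(L[...,0]<.15)&(abs(L[...,1])<.014)&(L[...,2]>.03)&(L[...,2]<.2)&(W[...,2]>.02)
        p=L[m]; p=p[np.argsort(p[:,0])]
        if len(p)>10:
            q=cv2.fitLine(p[:,[0,2]].astype(np.float32),cv2.DIST_HUBER,0,.01,.01).ravel(); print(n,len(p),'deg down',np.degrees(np.arctan2(q[1]*np.sign(q[0]),abs(q[0]))).round(1)); print(p[::max(1,len(p)//8)].round(3).tolist())
        if out: save(a,out+n,None,1.5)
E
python3 - <<'E'
from h import *
print(bot.state()['position']); tilt()
E
```

```text
[0.53012041 0.04349442 0.24702795]
scene 292 deg down 21.3
[[0.016, 0.003, 0.062], [0.028, -0.008, 0.065], [0.039, 0.005, 0.074], [0.05, 0.008, 0.078], [0.066, -0.002, 0.08], [0.078, 0.006, 0.084], [0.089, -0.011, 0.089], [0.099, -0.001, 0.092], [0.11, -0.006, 0.1]]
side 113 deg down 20.4
[[0.023, 0.013, 0.064], [0.035, 0.011, 0.082], [0.045, 0.006, 0.085], [0.059, 0.007, 0.087], [0.066, 0.004, 0.081], [0.074, -0.011, 0.087], [0.084, 0.001, 0.086], [0.093, 0.011, 0.098], [0.107, 0.008, 0.109]]
```

The stub push gave about 20° of cap-down tilt. The rest can be done by pushing the tip horizontally against the carton's flat -y face.

```bash
python3 -c "
from h import *
go(.465,-.160,.193,4)"
```

```text
turn 0.0 or with half turn -180.0 j6 85.2
after turn, cm: [-7.74 19.86 -0.39] clock 7.05 gap 0.2301053950893847
```

play_rows(targets=[0,4,0,0,0,4.2,0,0,-1.5,4.2,0,0,-1.5,4.2,0,0,-1.5,3,0,0])

```text
clock: 7.55
position: [0.4955, -0.1571, 0.2408]
orientation: [[0.998, 0.069, -0.003], [0.069, -0.998, 0.001], [-0.003, -0.001, -1.0]]
force: [0.6, -1.0, -0.4]
finger_gap: 0.226
```

play_rows(targets=[-1.5,1,0,-8.2,0,0,0,-8.2,0,0,0,-8.2,0,0,0,-8.2,0,0,0,-8.2])

```text
clock: 8.05
position: [0.4818, -0.1659, 0.2407]
orientation: [[0.703, 0.711, -0.003], [0.711, -0.703, 0.002], [-0.001, -0.003, -1.0]]
force: [0.8, -0.0, -0.7]
finger_gap: 0.23
```

play_rows(targets=[0,0,0,-8.2,0,0,0,-8.2,0,0,0,-8.2,0,0,0,-8.2,0,0,0,-8.2])

```text
clock: 8.55
position: [0.4819, -0.1658, 0.2407]
orientation: [[0.064, 0.998, -0.003], [0.998, -0.064, 0.002], [0.001, -0.003, -1.0]]
force: [0.5, 0.4, 0.4]
finger_gap: 0.228
```

```bash
python3 -c "
from h import *
go(.465,-.155,.132,93.8); tilt()"
```

```text
turn -7.46 or with half turn 172.54 j6 -21.1
after turn, cm: [ 1.19 -1.61  5.48] clock 8.55 gap 0.22760474608554693
scene 331 deg down 44.4
[[0.028, -0.005, 0.064], [0.047, 0.009, 0.073], [0.064, -0.0, 0.081], [0.077, 0.009, 0.102], [0.09, 0.01, 0.087], [0.105, 0.011, 0.104], [0.137, 0.004, 0.182], [0.141, 0.001, 0.144], [0.15, 0.012, 0.195]]
side 242 deg down 46.5
[[0.02, -0.011, 0.071], [0.041, -0.012, 0.075], [0.064, -0.011, 0.084], [0.074, -0.005, 0.082], [0.091, -0.01, 0.092], [0.131, -0.011, 0.188], [0.134, -0.009, 0.183], [0.137, -0.007, 0.189], [0.15, -0.008, 0.145]]
```

play_rows(targets=[0,0,2,-7.5,0,0,2,0,0,0,1.5,0,1,0,0,0])

```text
clock: 9.05
position: [0.4804, -0.1558, 0.1845]
orientation: [[-0.057, 0.998, -0.005], [0.998, 0.057, 0.002], [0.002, -0.005, -1.0]]
force: [-0.6, 0.4, -1.1]
finger_gap: 0.232
```

play_rows(targets=[0.8,0,0,0,0.8,0,0,0,0.8,0,-0.1,0,0.8,0,-0.1,0])

```text
clock: 9.45
position: [0.4833, -0.1302, 0.1957]
orientation: [[-0.06, 0.998, 0.009], [0.998, 0.06, -0.015], [-0.016, 0.009, -1.0]]
force: [-3.4, -35.4, 16.9]
finger_gap: 0.226
```

play_rows(targets=[0.8,0,-0.2,0,0.8,0,-0.2,0,0.8,0,-0.2,0,0.8,0,-0.2,0])

```text
clock: 9.85
position: [0.4811, -0.0948, 0.2027]
orientation: [[-0.059, 0.998, 0.009], [0.998, 0.059, -0.007], [-0.008, 0.008, -1.0]]
force: [0.8, -8.5, 5.2]
finger_gap: 0.229
```

Run:
```python
from h import *
print(bot.state()['force'])
a=grab('side');b=grab('scene')
im=np.hstack([cv2.resize(x['image'][c[1]:c[1]+120,c[0]:c[0]+160],(400,300),interpolation=cv2.INTER_CUBIC) for x,c in((a,(180,150)),(b,(160,130)))]); cv2.imwrite('pics/l4.png',im[...,::-1])
tilt()
```

```text
[ 0.77492468 -8.48345497  5.24651215]
scene 336 deg down -1.4
[[0.019, 0.009, 0.103], [0.045, 0.011, 0.123], [0.064, 0.005, 0.18], [0.07, 0.011, 0.111], [0.085, 0.007, 0.109], [0.101, 0.003, 0.108], [0.118, -0.007, 0.104], [0.133, 0.011, 0.106]]
side 274 deg down -5.3
[[0.016, -0.001, 0.109], [0.034, -0.009, 0.102], [0.051, -0.004, 0.118], [0.06, -0.003, 0.111], [0.062, -0.003, 0.167], [0.066, -0.006, 0.112], [0.085, 0.005, 0.108], [0.105, 0.012, 0.107], [0.143, 0.006, 0.106]]
```

View pics/l4.png

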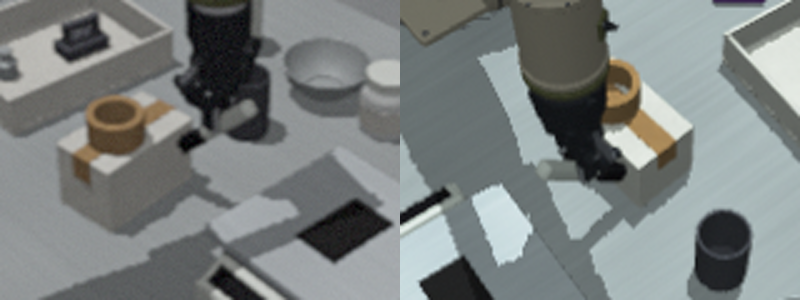

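In both views the marker has slid along in the grip. The cap end is now by the fingers at side (190,145), and the white end sticks out backwards at (250,108). I'll back off and measure the new hold.

play_rows(targets=[-1,0,0,0,-3,0,-1,0,-3,0,-3,0,0,0,-3,0,0,0,0,0])

```text
clock: 10.55
position: [0.4846, -0.164, 0.2735]
orientation: [[-0.059, 0.998, 0.008], [0.998, 0.059, -0.003], [-0.004, 0.007, -1.0]]
force: [-0.1, 0.3, 0.1]
finger_gap: 0.227
```

```bash
cat >> h.py <<'E'
def hold():
    s=bot.state(); T=s['position']; R=s['orientation']; Z=[]
    for n in('scene','side','wrist'):
        a=grab(n); W=pts(a); L=(W-T)@R
        m=(abs(L[...,0])<.16)&(abs(L[...,1])<.016)&(L[...,2]>.0)&(L[...,2]<.2)&(W[...,2]>.11)
        im=a['image'].min(-1)
        for k,c in(('white',m&(im>90)),('dark',m&(im<=90))):
            p=L[c]; 
            if len(p)<12: continue
            print(n,k,len(p))
            b=np.round(p[:,0]/.012)
            print([(int(i*12),*np.percentile(p[b==i][:,2]*1000,[10,90]).round().astype(int).tolist()) for i in np.unique(b) if (b==i).sum()>3])
    print(T,R[:,0])
E
python3 -c "
from h import *
hold()"
```

```text
scene white 178
[(-48, 18, 28), (-36, 19, 39), (-24, 31, 50), (-12, 42, 62), (12, 84, 101), (24, 96, 116)]
scene dark 141
[(-12, 2, 54), (0, 32, 57), (12, 46, 89), (24, 96, 105), (36, 97, 116), (48, 109, 126), (60, 118, 124)]
side white 141
[(-48, 21, 36), (-36, 23, 51), (-24, 40, 61), (-12, 50, 73), (0, 82, 89), (12, 85, 94), (24, 88, 99)]
side dark 217
[(-24, 2, 30), (-12, 5, 64), (0, 23, 75), (12, 20, 105), (24, 98, 115), (36, 103, 127), (48, 113, 134), (60, 122, 131)]
wrist white 5467
[(-24, 37, 43), (-12, 43, 54), (0, 56, 67), (12, 68, 81), (24, 82, 90), (60, 131, 132)]
wrist dark 7534
[(-24, 38, 47), (-12, 39, 58), (0, 30, 66), (12, 2, 63), (24, 1, 102), (36, 97, 106), (48, 107, 119), (60, 120, 129)]
[ 0.48460004 -0.16395159  0.27347494] [-0.05922589  0.99823819 -0.0035782 ]
```

The hold is now better than planned. The tool-frame fit shows the marker at about 45°, cap down, gripped near its middle (cap end at x=+60, z=130 mm; white end at x=-50, z=20 mm). I'll push again at the carton face, raising at the same time so wall friction doesn't jam it.

play_rows(targets=[0,0,4,0,0,0,4,0,1.5,0,2,0,2,0,0,0,2,0,0,0])

```text
clock: 11.2
position: [0.4773, -0.1058, 0.1649]
orientation: [[-0.061, 0.998, -0.005], [0.998, 0.061, 0.002], [0.002, -0.005, -1.0]]
force: [0.2, -0.6, -0.3]
finger_gap: 0.228
```

play_rows(targets=[0.5,0,0,0,0.5,0,-0.2,0,0.5,0,-0.4,0,0.5,0,-0.4,0])

```text
clock: 11.6
position: [0.478, -0.0877, 0.1782]
orientation: [[-0.061, 0.998, -0.0], [0.998, 0.061, -0.001], [-0.001, -0.0, -1.0]]
force: [-0.5, -2.3, -2.0]
finger_gap: 0.227
```

play_rows(targets=[0.5,0,-0.4,0,0.5,0,-0.3,0,0.5,0,-0.3,0])

```text
clock: 11.9
position: [0.4773, -0.0723, 0.1885]
orientation: [[-0.061, 0.998, 0.001], [0.998, 0.061, -0.0], [-0.0, 0.001, -1.0]]
force: [-0.1, -2.1, -1.5]
finger_gap: 0.229
```

```bash
python3 -c "
from h import *
hold()"
```

```text
scene white 107
[(-48, 13, 19), (-36, 9, 27), (-24, 11, 46), (-12, 35, 67)]
scene dark 58
[(-12, 4, 58), (0, 25, 62)]
side white 115
[(-48, 9, 18), (-36, 9, 35), (-24, 19, 63), (-12, 47, 75)]
side dark 102
[(-48, 17, 27), (-36, 35, 44), (-24, 1, 13), (-12, 4, 62), (0, 6, 54)]
wrist white 4314
[(-24, 26, 34), (-12, 29, 49), (0, 53, 72), (12, 35, 78)]
wrist dark 4112
[(-24, 27, 35), (-12, 24, 53), (0, 27, 66), (12, 3, 58), (24, 0, 4)]
[ 0.47727672 -0.07231828  0.18847369] [-6.06667549e-02  9.98157981e-01 -4.35948988e-04]
```

play_rows(targets=[0.4,0,-0.2,0,0.3,0,-0.1,0])

```text
clock: 12.25
position: [0.4768, -0.0654, 0.1912]
orientation: [[-0.061, 0.998, 0.0], [0.998, 0.061, -0.0], [-0.0, 0.0, -1.0]]
force: [0.1, -3.3, 0.3]
finger_gap: 0.23
```

play_rows(targets=[-2,0,-1,0,-3,0,-4,0,-1,0,-4,0,0,0,-2,0,0,0,0,0])

```text
clock: 12.75
position: [0.4819, -0.1258, 0.3049]
orientation: [[-0.06, 0.998, 0.006], [0.998, 0.06, -0.001], [-0.002, 0.006, -1.0]]
force: [0.0, -0.3, -0.2]
finger_gap: 0.229
```

```bash
python3 -c "
from h import *
hold()
go(.629,-.003,.2,90)"
```

```text
scene white 162
[(-36, 8, 27), (-24, 8, 51), (-12, 33, 81), (0, 87, 108)]
scene dark 158
[(-12, 2, 57), (0, 26, 111), (12, 101, 134), (24, 109, 142), (36, 132, 144)]
side white 160
[(-48, 10, 17), (-36, 10, 41), (-24, 25, 62), (-12, 53, 88), (0, 85, 98)]
side dark 227
[(-36, 23, 40), (-24, 3, 74), (-12, 6, 86), (0, 29, 122), (12, 106, 146), (24, 122, 148)]
wrist white 4731
[(-24, 35, 37), (-12, 32, 51), (0, 56, 78), (12, 40, 94)]
wrist dark 6887
[(-24, 34, 38), (-12, 31, 57), (0, 31, 76), (12, 2, 106), (24, 2, 130), (36, 134, 145)]
[ 0.48186716 -0.12577355  0.30493108] [-0.06037234  0.99817434 -0.00177872]
turn 3.52 or with half turn -176.48 j6 -24.0
after turn, cm: [12.17 14.91  4.56] clock 12.9 gap 0.22766914429059573
```

The tilt is now about 62°, steep enough to go into the cup. I'll enter with the tip near its centre.

play_rows(targets=[0,0,0,3.5,2.6,3.7,0,0,2.7,3.7,0,0,2.6,3.7,0,0,2.7,3.8,0,0])

```text
clock: 13.4
position: [0.6297, -0.0175, 0.2982]
orientation: [[-0.0, 1.0, -0.004], [1.0, 0.0, 0.001], [0.001, -0.004, -1.0]]
force: [0.2, -0.9, 0.8]
finger_gap: 0.223
```

play_rows(targets=[0,0,0,0,0,0,0,0])

```text
clock: 13.6
position: [0.6287, -0.018, 0.2973]
orientation: [[-0.002, 1.0, -0.006], [1.0, 0.002, 0.001], [0.001, -0.006, -1.0]]
force: [-0.6, 0.3, -1.4]
finger_gap: 0.225
```

Run:
```python
from h import *
go(.629,-.019,.2,90)
hold()
a=grab('side');b=grab('scene')
im=np.hstack([cv2.resize(x['image'][c[1]:c[1]+150,c[0]:c[0]+200],(400,300),interpolation=cv2.INTER_CUBIC) for x,c in((a,(200,100)),(b,(190,130)))]); cv2.imwrite('pics/l5.png',im[...,::-1])
```

```text
turn 0.13 or with half turn -179.87 j6 -6.4
after turn, cm: [-0.1   0.03  4.34] clock 13.6 gap 0.2253951221479864
scene white 144
[(-36, 7, 25), (-24, 7, 52), (-12, 36, 79), (24, 141, 143)]
scene dark 144
[(-12, 3, 60), (0, 26, 109), (12, 104, 133), (24, 118, 138)]
side white 159
[(-48, 6, 18), (-36, 8, 43), (-24, 26, 69), (-12, 61, 92), (0, 80, 109)]
side dark 195
[(-36, 13, 41), (-24, 1, 22), (-12, 6, 68), (0, 23, 121), (12, 102, 145), (24, 124, 142)]
wrist white 4907
[(-24, 23, 31), (-12, 27, 50), (0, 56, 78), (12, 33, 89)]
wrist dark 5536
[(-24, 23, 33), (-12, 23, 55), (0, 24, 87), (12, 3, 101), (24, 110, 133), (36, 132, 140)]
[ 0.6287183  -0.01800816  0.2973265 ] [-2.23021494e-03  9.99997354e-01  5.63403567e-04]
```

View pics/l5.png

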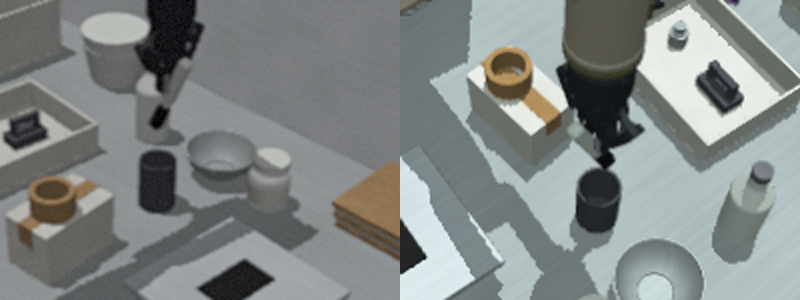

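Both views show the marker steep (about 63°), cap down, right above the cup: side (157,160), scene (603,185).

play_rows(targets=[0,0,2,0,0,0,2,0,0,0,1.5,0,0,0,0.7,0,0,0,0.7,0])

```text
clock: 14.35
position: [0.6292, -0.0196, 0.2319]
orientation: [[0.001, 1.0, 0.0], [1.0, -0.001, -0.0], [-0.0, 0.0, -1.0]]
force: [0.3, -0.9, -1.2]
finger_gap: 0.229
```

play_rows(targets=[0,0,0.8,0,0,0,0.8,0,0,0,0.8,0])

```text
clock: 14.65
position: [0.6296, -0.0193, 0.2077]
orientation: [[-0.0, 1.0, 0.001], [1.0, 0.0, -0.0], [-0.0, 0.001, -1.0]]
force: [0.3, 0.1, -0.6]
finger_gap: 0.225
```

play_rows(targets=[0,0,0.5,0,0,0,0.5,0])

```text
clock: 14.85
position: [0.6294, -0.0192, 0.1974]
orientation: [[-0.0, 1.0, -0.0], [1.0, 0.0, 0.0], [0.0, -0.0, -1.0]]
force: [-1.2, 0.1, -0.2]
finger_gap: 0.224
```

play_rows(targets=[0.4,0,0.3,0,0.3,0,0.3,0,0.3,0,0.2,0])

```text
clock: 15.15
position: [0.6295, -0.0095, 0.1901]
orientation: [[0.0, 1.0, 0.0], [1.0, -0.0, -0.001], [-0.001, 0.0, -1.0]]
force: [-1.8, -4.3, 1.9]
finger_gap: 0.228
```

play_rows(targets=[0.3,0,0.2,0,0.2,0,0.2,0])

```text
clock: 15.35
position: [0.6296, -0.0043, 0.1862]
orientation: [[-0.0, 1.0, 0.001], [1.0, 0.0, -0.001], [-0.001, 0.001, -1.0]]
force: [-1.1, -3.9, 1.4]
finger_gap: 0.227
```

play_rows(targets=[0,0,0.4,0,0,0,0.4,0])

```text
clock: 15.55
position: [0.6295, -0.0043, 0.1778]
orientation: [[-0.0, 1.0, 0.0], [1.0, 0.0, -0.0], [-0.0, 0.0, -1.0]]
force: [-0.6, -2.2, 2.0]
finger_gap: 0.227
```

```bash
python3 -c "
from h import *
hold()"
```

```text
scene white 92
[(-36, 6, 16), (-24, 4, 46), (-12, 36, 64)]
scene dark 60
[(-24, 44, 56), (-12, 3, 61), (0, 26, 58)]
side white 98
[(-36, 6, 33), (-24, 15, 59), (-12, 53, 66)]
side dark 72
[(-36, 24, 41), (-24, 3, 65), (-12, 6, 59), (0, 18, 50), (12, 6, 53)]
wrist white 3441
[(-24, 30, 33), (-12, 27, 49), (0, 53, 66), (12, 35, 36)]
wrist dark 4167
[(-24, 29, 33), (-12, 24, 57), (0, 27, 58), (12, 3, 57), (24, 0, 4)]
[ 0.62946754 -0.00425288  0.17775271] [-8.76949957e-05  9.99999996e-01 -1.21673650e-05]
```

play_rows(targets=[0,0,0.4,0,0,0,0.3,0])

```text
clock: 15.9
position: [0.6294, -0.0043, 0.1708]
orientation: [[0.0, 1.0, 0.0], [1.0, -0.0, -0.0], [-0.0, 0.0, -1.0]]
force: [-0.4, -3.5, 0.6]
finger_gap: 0.229
```

play_rows(targets=[0,0,0,0,0,0,0,0,0,0,0,0,0,0,0,0], jaw=0.45)

```text
clock: 16.3
position: [0.6295, -0.0041, 0.1711]
orientation: [[-0.0, 1.0, 0.0], [1.0, 0.0, 0.0], [0.0, 0.0, -1.0]]
force: [0.5, -0.5, -0.6]
finger_gap: 0.452
```

Run:
```python
from h import *
hold()
a=grab('side');b=grab('scene')
im=np.hstack([cv2.resize(x['image'][c[1]:c[1]+105,c[0]:c[0]+140],(400,300),interpolation=cv2.INTER_CUBIC) for x,c in((a,(210,120)),(b,(220,150)))]); cv2.imwrite('pics/l6.png',im[...,::-1])
```

```text
scene white 75
[(-48, 21, 28), (-36, 18, 36), (-24, 19, 54)]
scene dark 13
[(-36, 33, 56), (-12, 2, 51)]
side white 83
[(-48, 18, 34), (-36, 18, 55), (-24, 32, 59)]
side dark 16
[(-12, 1, 21)]
wrist white 2392
[(-24, 32, 45), (-12, 45, 59)]
wrist dark 267
[(-24, 34, 52), (-12, 55, 60), (12, 0, 5), (24, 1, 4)]
[ 0.6294883  -0.00405322  0.17109865] [-1.67854355e-04  9.99999956e-01  2.42944990e-04]
```

View pics/l6.png

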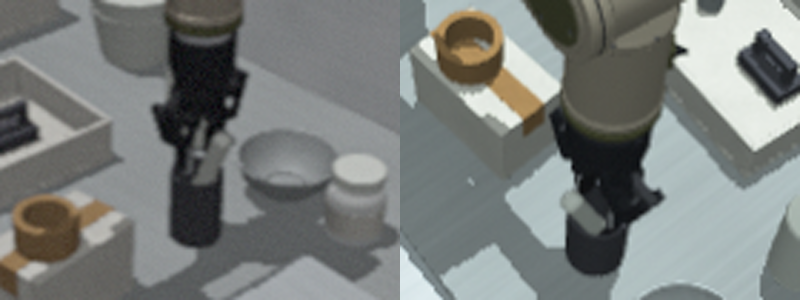

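The marker has dropped to the cup floor and leans about 20° towards -y. I'll rise, turn the jaws into the lean plane and close them to stand it vertical.

play_rows(targets=[0,0,-3,0,0,0,-3,0,0,0,-3,0,0,0,-1,8.5,0,0,0,8.5], jaw=1)

```text
clock: 17.05
position: [0.6306, -0.0044, 0.2744]
orientation: [[0.298, 0.955, 0.005], [0.955, -0.298, -0.0], [0.001, 0.005, -1.0]]
force: [-0.1, -0.2, 0.6]
finger_gap: 1.001
```

play_rows(targets=[0,0,0,8.5,0,0,0,8.5,0,0,0,8.5,0,0,0,8.5,0,0,0,8.5])

```text
clock: 17.55
position: [0.6293, -0.0043, 0.2709]
orientation: [[0.865, 0.502, 0.0], [0.502, -0.865, 0.0], [0.0, -0.0, -1.0]]
force: [0.6, -0.2, 0.6]
finger_gap: 0.998
```

play_rows(targets=[0,0,0,8.5,0,0,0,8.5,0,0,0,8.5,0,0,0,5,0,0,0,0])

```text
clock: 18.05
position: [0.6293, -0.0042, 0.2709]
orientation: [[1.0, -0.001, -0.0], [-0.001, -1.0, 0.0], [-0.0, -0.0, -1.0]]
force: [-0.7, 0.0, -0.2]
finger_gap: 0.997
```

Run:
```python
from h import *
go(.629,-.020,.115,0)
for n in('scene','side','wrist'):
    a=grab(n); W=pts(a); m=(abs(W[...,0]-.629)<.08)&(abs(W[...,1]+.02)<.07)&(W[...,2]>.1)&(W[...,2]<.17)
    p=W[m]; b=np.round(p[:,2]/.01)
    print(n,[(int(i*10),*(np.median(p[b==i][:,:2],0)*1000).round().tolist(),int((b==i).sum())) for i in np.unique(b)])
```

```text
turn -0.07 or with half turn 179.93 j6 85.0
after turn, cm: [-0.03  1.58 10.2 ] clock 18.05 gap 0.9968745302395172
scene [(100, 637.0, -24.0, 8), (110, 638.0, -25.0, 10), (120, 638.0, -29.0, 9), (130, 638.0, -35.0, 9), (140, 637.0, -39.0, 12), (150, 630.0, -41.0, 45), (160, 632.0, -35.0, 5)]
side [(100, 620.0, -32.0, 12), (110, 619.0, -35.0, 12), (120, 617.0, -34.0, 14), (130, 619.0, -43.0, 17), (140, 620.0, -44.0, 19), (150, 622.0, -46.0, 24), (160, 625.0, -43.0, 4)]
wrist [(100, 635.0, -14.0, 83), (110, 635.0, -17.0, 189), (120, 634.0, -21.0, 202), (130, 634.0, -25.0, 234), (140, 635.0, -29.0, 269), (150, 631.0, -39.0, 670), (160, 629.0, -37.0, 118)]
```

play_rows(targets=[0,0.9,2.5,0,0,0.8,2.5,0,0,0,2.5,0,0,0,2,0,0,0,0.6,0])

```text
clock: 18.7
position: [0.6277, -0.0212, 0.1668]
orientation: [[1.0, 0.002, -0.005], [0.002, -1.0, 0.001], [-0.005, -0.001, -1.0]]
force: [-0.1, 0.1, 0.4]
finger_gap: 1.002
```

play_rows(targets=[0,0,0,0,0,-0.6,0,0,0,-0.6,0,0,0,-0.6,0,0], jaw=0.5)

```text
clock: 19.1
position: [0.6301, -0.0026, 0.1714]
orientation: [[1.0, 0.0, 0.002], [0.0, -1.0, -0.0], [0.002, 0.0, -1.0]]
force: [1.0, 0.8, 0.3]
finger_gap: 0.499
```

play_rows(targets=[0,0,0,0,0,0,0,0,0,0,0,0,0,0,0,0], jaw=0.1, newtons=20)

```text
clock: 19.5
position: [0.6297, -0.0031, 0.1705]
orientation: [[1.0, -0.0, 0.001], [-0.0, -1.0, 0.0], [0.001, -0.0, -1.0]]
force: [-1.8, 2.5, 3.8]
finger_gap: 0.23
```

```bash
cat >> h.py <<'E'
def mk():
    for n in('scene','side','wrist'):
        a=grab(n); W=pts(a); m=(abs(W[...,0]-.629)<.04)&(abs(W[...,1]+.01)<.05)&(W[...,2]>.1)&(W[...,2]<.175)&(a['image'].min(-1)>70)
        p=W[m]; b=np.round(p[:,2]/.01)
        print(n,[(int(i*10),*(np.median(p[b==i][:,:2],0)*1000).round().tolist(),int((b==i).sum())) for i in np.unique(b)])
E
python3 -c "
from h import *
mk(); go(.629,-.003,.115,0)"
```

```text
scene [(100, 640.0, -5.0, 8), (110, 640.0, -13.0, 11), (120, 640.0, -5.0, 11), (130, 640.0, -2.0, 11), (140, 640.0, 1.0, 10), (150, 641.0, 12.0, 12), (160, 646.0, 2.0, 5), (170, 647.0, 17.0, 1)]
side [(100, 622.0, -6.0, 6), (110, 622.0, -5.0, 16), (120, 621.0, -9.0, 17), (130, 620.0, -6.0, 12), (140, 621.0, -7.0, 13), (150, 622.0, -7.0, 11), (160, 622.0, -0.0, 6), (170, 639.0, -58.0, 3)]
wrist [(100, 639.0, -3.0, 184), (110, 640.0, -3.0, 505), (120, 639.0, -3.0, 623), (130, 639.0, -3.0, 743), (140, 639.0, -3.0, 839), (150, 639.0, -3.0, 984), (160, 635.0, -3.0, 1953), (170, 637.0, -2.0, 25)]
turn -0.01 or with half turn 179.99 j6 85.0
after turn, cm: [-0.07 -0.01  0.16] clock 19.65 gap 0.2287510581912395
```

Gripped flat at gap 0.23, the marker is vertical at y=-0.003 with its top at about 0.16, so it stands on the floor of the cup. Release and check.

play_rows(targets=[0,0,0,0,0,0,0,0,0,0,0,0], jaw=0.4)

```text
clock: 19.95
position: [0.629, -0.0036, 0.1693]
orientation: [[1.0, -0.0, -0.001], [-0.0, -1.0, -0.0], [-0.001, 0.0, -1.0]]
force: [0.4, 0.2, 0.8]
finger_gap: 0.397
```

play_rows(targets=[0,0,-1,0,0,0,-2.5,0,0,0,-4,0,0,0,-4,0,0,0,0,0])

```text
clock: 20.45
position: [0.6322, -0.0036, 0.2938]
orientation: [[1.0, -0.0, 0.012], [-0.0, -1.0, -0.001], [0.012, 0.001, -1.0]]
force: [0.3, 0.2, 1.5]
finger_gap: 0.398
```

Run:
```python
from h import *
mk()
f=grab('scene'); W=pts(f); z=W[...,2]; im=f['image'].astype(int)
v,u=np.mgrid[:384,:512]
bright=im.max(-1)
m=(abs(W[...,0]-.49)<.08)&(abs(W[...,1]+.275)<.07)&(z>.06)&(z<.08)
print('bright pct',np.percentile(bright[m],[5,20,50,80]))
for n in('scene','side'):
    a=f if n=='scene' else grab(n); W=pts(a); z=W[...,2]; im=a['image'].max(-1)
    m=(abs(W[...,0]-.49)<.1)&(abs(W[...,1]+.275)<.1)&(z>.055)&(z<.085)&(im<60)
    k,l,s,_=cv2.connectedComponentsWithStats(m.astype(np.uint8)); m=l==1+np.argmax(s[1:,4])
    c=max(cv2.findContours(m.astype(np.uint8),0,1)[0],key=cv2.contourArea).reshape(-1,2)
    P=ray(a,c,.070)[:,:2]; r=cv2.minAreaRect((P*1000).astype(np.float32)); print('pad',n,m.sum(),np.round(r[0],1),np.round(r[1],1),round(r[2],2))
    m=(abs(W[...,0]-.59)<.07)&(abs(W[...,1]-.29)<.06)&(z>.046)&(z<.072)&(im<90)
    k,l,s,_=cv2.connectedComponentsWithStats(m.astype(np.uint8)); m=l==1+np.argmax(s[1:,4])
    P=W[m][:,:2]; r=cv2.minAreaRect((P*1000).astype(np.float32)); print('bar',n,m.sum(),np.round(r[0],1),np.round(r[1],1),round(r[2],2),np.median(W[m][:,2]).round(4))
go(.588,.290,.2,2)
```

```text
scene [(100, 639.0, -10.0, 9), (110, 637.0, -10.0, 13), (120, 637.0, -10.0, 14), (130, 638.0, -10.0, 16), (140, 640.0, -7.0, 16), (150, 637.0, -9.0, 20), (160, 632.0, -2.0, 34)]
side [(100, 623.0, -9.0, 10), (110, 622.0, -12.0, 17), (120, 622.0, -10.0, 21), (130, 623.0, -12.0, 19), (140, 623.0, -12.0, 18), (150, 622.0, -13.0, 17), (160, 629.0, -9.0, 22)]
wrist [(100, 640.0, -4.0, 31), (110, 640.0, -3.0, 72), (120, 640.0, -4.0, 78), (130, 640.0, -3.0, 84), (140, 640.0, -4.0, 101), (150, 640.0, -4.0, 125), (160, 632.0, -3.0, 638)]
bright pct [ 37.  38. 227. 232.]
pad scene 650 [ 506.  -276.9] [56.4 97.6] 87.08
bar scene 51 [589.  289.3] [58.5 13.2] 2.68 0.0564
pad side 435 [ 501.1 -281.4] [55.7 95. ] 87.09
bar side 52 [582.1 288.8] [19.3 52.6] 77.3 0.0542
turn -2.0 or with half turn 178.0 j6 85.0
after turn, cm: [ -3.04 -29.45   2.94] clock 20.7 gap 0.396615311836825
```

The marker stands upright after release, with both cameras agreeing on a vertical profile. The scene and side cameras disagree by about 4 mm on the pad, so I'll take a close wrist view of it before fetching the weight.

play_rows(targets=[-2.4,4,0,0,-2.5,4,0,0,-2.5,4,0,0,-2.5,4,0,0,-2.5,4,0,0])

```text
clock: 21.2
position: [0.5035, -0.2042, 0.2831]
orientation: [[1.0, 0.0, -0.003], [0.0, -1.0, 0.001], [-0.003, -0.001, -1.0]]
force: [1.2, 0.3, 1.0]
finger_gap: 0.402
```

play_rows(targets=[-2.3,4,1,0,-2.3,3.8,1,0,0,0,1,0,0,0,0,0,0,0,0,0])

```text
clock: 21.7
position: [0.4594, -0.2802, 0.2539]
orientation: [[1.0, 0.0, -0.001], [0.0, -1.0, 0.002], [-0.001, -0.002, -1.0]]
force: [0.4, 0.6, 0.4]
finger_gap: 0.396
```

Run:
```python
from h import *
a=grab('wrist'); W=pts(a); z=W[...,2]; im=a['image'].max(-1)
m=(abs(W[...,0]-.505)<.09)&(abs(W[...,1]+.278)<.07)&(z>.055)&(z<.085)&(im<75)
k,l,s,_=cv2.connectedComponentsWithStats(m.astype(np.uint8)); m=l==1+np.argmax(s[1:,4])
c=max(cv2.findContours(m.astype(np.uint8),0,1)[0],key=cv2.contourArea).reshape(-1,2)
P=ray(a,c,.070)[:,:2]; r=cv2.minAreaRect((P*1000).astype(np.float32)); print('pad',m.sum(),np.round(r[0],1),np.round(r[1],1),round(r[2],2), c.min(0),c.max(0))
m=(z>.058)&(z<.069)&(im>80)&(abs(W[...,0]-.5)<.2); 
print('platform ext',np.percentile(W[m],[1,99],axis=0).round(3),'pad z',np.nanmedian(z[l==1+np.argmax(s[1:,4])]))
go(.588,.29,.2,2)
```

```text
pad 8461 [ 504.8 -278.5] [ 59.7 100. ] 87.06 [215  70] [291 191]
platform ext [[ 0.385 -0.391  0.061]
 [ 0.606 -0.163  0.068]] pad z 0.07061626516905029
turn -1.93 or with half turn 178.07 j6 53.1
after turn, cm: [ 14.79 -56.53   0.07] clock 21.75 gap 0.3999123505882251
```

The wrist view gives the pad centre at (0.5048,-0.2785) and long side at -2.9°, with a size of 59.7x100 mm that matches exactly. Now over to the weight.

play_rows(targets=[0.5,-3,-2,0,0.6,-4.2,-2,0,0.6,-4.2,-1,0,0.6,-4.2,0,0,0.6,-4.2,0,0])

```text
clock: 22.25
position: [0.4891, -0.0803, 0.3064]
orientation: [[1.0, 0.002, 0.003], [0.002, -1.0, -0.0], [0.003, 0.0, -1.0]]
force: [0.7, -0.0, 0.6]
finger_gap: 0.4
```

play_rows(targets=[0.6,-4.2,0,0,0.6,-4.2,0,0,0.6,-4.2,0,0,0.6,-4.2,0,0,0.6,-4.2,0,0])

```text
clock: 22.75
position: [0.5182, 0.1303, 0.3058]
orientation: [[1.0, 0.003, 0.001], [0.003, -1.0, 0.0], [0.001, -0.0, -1.0]]
force: [0.1, 0.0, -0.2]
finger_gap: 0.4
```

play_rows(targets=[0.7,-4.2,0,0,0.7,-4.2,1,0,0.7,-4.2,2,0,0.6,-3.8,2,0,0,0,0,0], jaw=0.6)

```text
clock: 23.25
position: [0.5427, 0.2962, 0.2508]
orientation: [[1.0, 0.006, -0.005], [0.006, -1.0, -0.001], [-0.005, 0.001, -1.0]]
force: [-1.2, -0.2, -1.1]
finger_gap: 0.598
```

```bash
cat >> h.py <<'E'
def wt():
    a=grab('wrist'); W=pts(a); z=W[...,2]; im=a['image'].max(-1)
    for nm,z0,z1 in(('bar',.050,.070),('block',.018,.036)):
        m=(abs(W[...,0]-.588)<.06)&(abs(W[...,1]-.29)<.05)&(z>z0)&(z<z1)&(im<110)
        k,l,s,_=cv2.connectedComponentsWithStats(m.astype(np.uint8)); 
        if nm=='bar': m=l==1+np.argmax(s[1:,4])
        P=W[m][:,:2]; r=cv2.minAreaRect((P*1000).astype(np.float32)); print(nm,m.sum(),np.round(r[0],1),np.round(r[1],1),round(r[2],2),np.median(z[m]).round(4))
    return a
E
python3 - <<'E'
from h import *
a=wt(); save(a,'w2',None,1.2); go(.588,.29,.2,2)
E
```

```text
bar 1143 [586.7 294.9] [14.  60.3] 83.04 0.0604
block 2262 [586.8 294.8] [42.  74.9] 82.91 0.0285
turn -1.68 or with half turn 178.32 j6 113.3
after turn, cm: [ 4.44  0.58 -0.13] clock 23.3 gap 0.5944197165384596
```

View pics/w2.png

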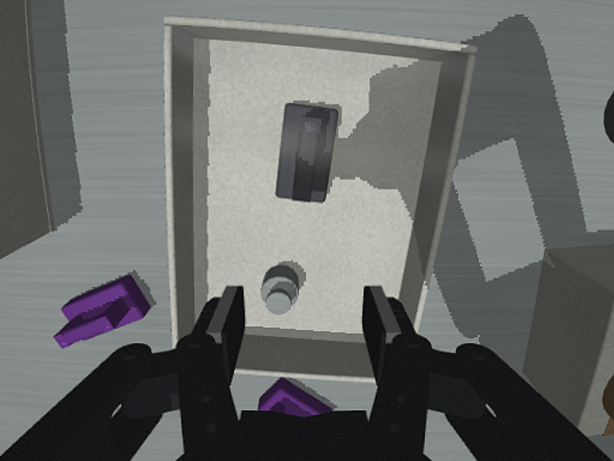

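The wrist crop shows the check weight at (305,152), dark steel with a bridge, exactly 42x75 with a 14x60 bar. The knob weight is at (280,288), and the purple look-alikes lie outside the tray. Grasp at (0.5867,0.2949), yaw -7°.

play_rows(targets=[0,0,0,7.3,1.5,0,1.5,0,1.5,0,1.5,0,1.3,0,2,0,0,0,1,0])

```text
clock: 23.8
position: [0.5886, 0.2848, 0.1944]
orientation: [[0.992, -0.127, 0.0], [-0.127, -0.992, -0.0], [0.0, 0.0, -1.0]]
force: [-0.6, -0.2, -0.3]
finger_gap: 0.599
```

```bash
python3 -c "
from h import *
wt(); go(.5867,.2949,.053,-7)"
```

```text
bar 1538 [586.8 294.9] [14. 60.] 83.22 0.0604
block 2972 [587.1 294.8] [41.9 75.3] 83.3 0.0285
turn -0.32 or with half turn 179.68 j6 118.7
after turn, cm: [-0.18 -1.    8.57] clock 23.85 gap 0.5990258616211765
```

play_rows(targets=[-0.3,-0.5,2,-0.4,0,-0.5,2,0,0,0,2,0,0,0,1.5,0,0,0,0.6,0])

```text
clock: 24.35
position: [0.5852, 0.2955, 0.1129]
orientation: [[0.993, -0.12, -0.002], [-0.12, -0.993, -0.001], [-0.002, 0.001, -1.0]]
force: [-0.6, 0.6, 0.0]
finger_gap: 0.602
```

play_rows(targets=[0,0,0,0,0,0,0,0])

```text
clock: 24.55
position: [0.5868, 0.2958, 0.1152]
orientation: [[0.993, -0.12, 0.001], [-0.12, -0.993, 0.001], [0.001, -0.001, -1.0]]
force: [0.0, -0.4, 0.5]
finger_gap: 0.601
```

```bash
python3 -c "
from h import *
go(.5868,.2949,.053,-6.8)"
```

```text
turn -0.1 or with half turn 179.9 j6 119.2
after turn, cm: [0.01 0.09 0.83] clock 24.55 gap 0.6011642225427306
```

play_rows(targets=[0,0.1,0.4,0,0,0,0.3,0,0,0,0,0])

```text
clock: 24.85
position: [0.586, 0.2944, 0.1066]
orientation: [[0.993, -0.12, -0.0], [-0.12, -0.993, -0.0], [-0.0, 0.0, -1.0]]
force: [-0.1, 0.3, -0.1]
finger_gap: 0.601
```

play_rows(targets=[0,0,0,0,0,0,0,0,0,0,0,0,0,0,0,0,0,0,0,0], jaw=0.05, newtons=70)

```text
clock: 25.35
position: [0.5863, 0.2948, 0.1072]
orientation: [[0.993, -0.12, 0.001], [-0.12, -0.993, 0.0], [0.0, -0.0, -1.0]]
force: [0.3, 0.9, 2.1]
finger_gap: 0.148
```

play_rows(targets=[0,0,-0.5,0,0,0,-1,0,0,0,-2,0,0,0,-3,0,0,0,-4,0])

```text
clock: 25.85
position: [0.5844, 0.2938, 0.2102]
orientation: [[0.993, -0.12, -0.005], [-0.12, -0.993, -0.002], [-0.005, 0.003, -1.0]]
force: [0.4, 0.3, -6.5]
finger_gap: 0.149
```

play_rows(targets=[0,0,-4,0,0,0,-4,0,0,0,-2,0,0,0,0,0])

```text
clock: 26.25
position: [0.5875, 0.2951, 0.3173]
orientation: [[0.993, -0.12, 0.007], [-0.12, -0.993, 0.003], [0.007, -0.004, -1.0]]
force: [0.5, -0.1, -5.8]
finger_gap: 0.149
```

```bash
python3 -c "
from h import *
go(.5048,-.2785,.25,-2.94)"
```

```text
turn -3.96 or with half turn 176.04 j6 119.1
after turn, cm: [-5.32 57.7   1.34] clock 26.25 gap 0.14931344851381326
```

Weight held: 6 N and a gap of 0.149, which is about 12.7 mm. The underside is at 0.216, above everything. Carrying it across.

play_rows(targets=[0,0,0,-4,-0.6,1.5,0,0,-0.8,2.5,0,0,-0.8,3.2,0,0,-0.8,3.5,0,0])

```text
clock: 26.75
position: [0.5492, 0.1884, 0.3089]
orientation: [[0.999, -0.049, -0.004], [-0.049, -0.999, -0.001], [-0.004, 0.001, -1.0]]
force: [-0.2, -1.6, -4.7]
finger_gap: 0.146
```

play_rows(targets=[-0.8,3.5,0,0,-0.7,3.5,0,0,-0.6,3.5,0,0,0,3.5,0,0,0,3.5,0,0])

```text
clock: 27.25
position: [0.5195, 0.0142, 0.3095]
orientation: [[0.999, -0.051, -0.003], [-0.051, -0.999, 0.0], [-0.003, 0.0, -1.0]]
force: [0.6, 0.1, -5.6]
finger_gap: 0.148
```

play_rows(targets=[0,3.5,0,0,0,3.5,0,0,0,3.5,0,0,0,3.5,0,0,0,3.5,0,0])

```text
clock: 27.75
position: [0.5108, -0.1603, 0.3094]
orientation: [[0.999, -0.051, -0.003], [-0.051, -0.999, 0.001], [-0.003, -0.001, -1.0]]
force: [0.7, 0.4, -4.7]
finger_gap: 0.146
```

play_rows(targets=[0,3.3,0,0,0,3,0,0,0,2.3,0,0,0,1.2,0,0,0,0,0,0])

```text
clock: 28.25
position: [0.5062, -0.2581, 0.3099]
orientation: [[0.999, -0.053, -0.003], [-0.053, -0.999, 0.001], [-0.003, -0.001, -1.0]]
force: [0.3, 0.4, -5.9]
finger_gap: 0.149
```

```bash
cat >> h.py <<'E'
def hw():
    s=bot.state(); T=s['position']; R=s['orientation']
    for n in('scene','side','wrist'):
        a=grab(n); W=pts(a); L=(W-T)@R; im=a['image'].max(-1)
        m=(abs(L[...,0])<.06)&(abs(L[...,1])<.045)&(L[...,2]>.066)&(L[...,2]<.105)&(im<110)
        p=W[m]
        if len(p)<30: continue
        mm=m&(L[...,2]<.088); q=p
        r=cv2.minAreaRect((q[:,:2]*1000).astype(np.float32)); print(n,len(q),'c',np.round(r[0],1),np.round(r[1],1),round(r[2],2),'z',np.percentile(q[:,2],[1,50,99]).round(4))
        # tilt of top face of block
        t=q[np.abs(((q-T)@R)[:,2]-.079)<.006]
        if len(t)>40:
            A=np.c_[t[:,:2]-t[:,:2].mean(0),np.ones(len(t))]; k=np.linalg.lstsq(A,t[:,2],rcond=None)[0]; print('  blocktop slopes deg',np.degrees(k[:2]).round(1),'z',k[2].round(4),len(t))
    print(T.round(4),np.degrees(np.arctan2(R[1,0],R[0,0])).round(2),s['finger_gap'],s['force'].round(1))
E
python3 -c "
from h import *
hw(); go(.5048,-.2785,.25,-2.94)"
```

```text
scene 265 c [ 512.5 -257.3] [41.6 64.2] 87.39 z [0.2111 0.2297 0.2432]
  blocktop slopes deg [-0.6  0.4] z 0.23 200
side 337 c [ 506.  -258.8] [44.4 80.2] 87.13 z [0.211  0.2283 0.2433]
  blocktop slopes deg [0.8 1.2] z 0.2302 184
wrist 4257 c [ 525.2 -257. ] [42.1 40.4] 86.84 z [0.2138 0.2317 0.2426]
  blocktop slopes deg [-1.8  0.1] z 0.2316 3674
[ 0.5062 -0.2581  0.3099] -3.01 0.14928491543700836 [ 0.3  0.4 -5.9]
turn 0.07 or with half turn -179.93 j6 60.9
after turn, cm: [-0.11  2.25  0.71] clock 28.4 gap 0.15239318360035742
```

play_rows(targets=[0,0.7,1,0,-0.1,0.8,2,0,0,0.5,2.5,0,0,0,2.5,0,0,0,2,0])

```text
clock: 28.9
position: [0.5046, -0.2763, 0.2094]
orientation: [[0.999, -0.05, -0.002], [-0.05, -0.999, 0.001], [-0.002, -0.001, -1.0]]
force: [-0.5, 0.3, -6.1]
finger_gap: 0.148
```

play_rows(targets=[0,0,0.6,0,0,0,0.2,0,0,0,0,0,0,0,0,0])

```text
clock: 29.3
position: [0.5059, -0.2774, 0.2055]
orientation: [[0.999, -0.05, 0.002], [-0.05, -0.999, -0.001], [0.002, 0.001, -1.0]]
force: [0.8, 0.4, -5.8]
finger_gap: 0.145
```

```bash
python3 -c "
from h import *
hw(); go(.504,-.279,.186-bot.hold_point_z,-2.94)"
```

```text
scene 214 c [ 508.  -275.1] [41.7 73.9] 85.49 z [0.109  0.1253 0.1383]
  blocktop slopes deg [0.1 0.1] z 0.1257 162
side 296 c [ 503.5 -282. ] [46.3 77.2] 82.4 z [0.1052 0.1242 0.1392]
  blocktop slopes deg [-0.1  0.9] z 0.1256 167
wrist 4305 c [ 524.4 -278.1] [42.3 40.5] 87.03 z [0.1086 0.1265 0.1386]
  blocktop slopes deg [-1.  -0.1] z 0.1264 3673
[ 0.5059 -0.2774  0.2055] -2.88 0.14514970678403208 [ 0.8  0.4 -5.8]
turn 0.05 or with half turn -179.95 j6 59.1
after turn, cm: [-0.16  0.17  1.91] clock 29.45 gap 0.1484827068058399
```

play_rows(targets=[-0.1,0.1,0.5,0,-0.1,0,0.6,0,0,0,0.5,0,0,0,0.25,0,0,0,0,0])

```text
clock: 29.95
position: [0.5027, -0.2777, 0.1844]
orientation: [[0.999, -0.051, -0.001], [-0.051, -0.999, 0.001], [-0.001, -0.001, -1.0]]
force: [-0.1, 1.0, -6.1]
finger_gap: 0.152
```

play_rows(targets=[0,0,0,0,0,0,0,0,0,0,0,0])

```text
clock: 30.25
position: [0.5033, -0.278, 0.1857]
orientation: [[0.999, -0.051, 0.0], [-0.051, -0.999, -0.0], [0.0, 0.0, -1.0]]
force: [0.2, 0.4, -6.2]
finger_gap: 0.155
```

Run:
```python
from h import *
hw(); mk()
a=grab('side');b=grab('scene')
im=np.hstack([cv2.resize(x['image'][c[1]:c[1]+150,c[0]:c[0]+200],(400,300),interpolation=cv2.INTER_CUBIC) for x,c in((a,(220,130)),(b,(120,150)))]); cv2.imwrite('pics/fin.png',im[...,::-1])
```

```text
scene 205 c [ 513.6 -276.3] [40.4 56.4] 86.87 z [0.0863 0.1049 0.1185]
  blocktop slopes deg [0.5 0.4] z 0.1054 158
side 296 c [ 497.5 -288.4] [41.4 77.9] 70.75 z [0.0851 0.1043 0.1193]
  blocktop slopes deg [0.1 0.8] z 0.1058 171
wrist 4310 c [ 521.8 -278.6] [42.3 40.2] 87.42 z [0.089  0.1067 0.1187]
  blocktop slopes deg [-1.2  0.1] z 0.1066 3678
[ 0.5033 -0.278   0.1857] -2.9 0.15457916358440293 [ 0.2  0.4 -6.2]
scene [(100, 636.0, -9.0, 6), (110, 639.0, -10.0, 13), (120, 639.0, -10.0, 11), (130, 638.0, -9.0, 18), (140, 637.0, -11.0, 15), (150, 639.0, -8.0, 23), (160, 631.0, -3.0, 35)]
side [(100, 626.0, -10.0, 9), (110, 627.0, -13.0, 16), (120, 624.0, -13.0, 18), (130, 624.0, -11.0, 19), (140, 626.0, -12.0, 17), (150, 625.0, -11.0, 21), (160, 626.0, -7.0, 18)]
wrist []
```

View pics/fin.png

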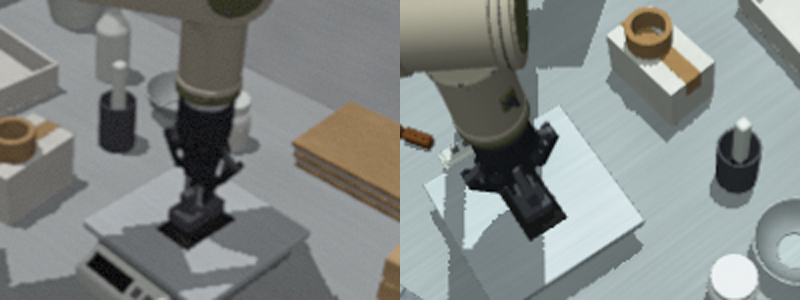

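Side and scene views: the marker stands upright in the cup at (118,85) and (742,140). The weight hovers over the pad at (197,215) and (535,210), aligned and clear of it. Handing in.

```bash
python3 -c "
from h import *
print(bot.sign_off(), bot.state()['clock'])"
```

```text
the job is handed in; nothing more can be done
the job is handed in; nothing more can be done
```

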